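# Slide the print-bed plate out over the bench edge

## Robot

A 6-joint arm with a two-finger parallel gripper is mounted at the origin on the work surface. World frame = base frame: x ahead of the robot, y to its left, z up, the work surface at z = 0. Lengths are in m, angles in rad, forces in N, time in s.
With the tool pointing down it reaches from about 0.325 to 0.9 m from the base axis. Payload 6.1 kg.
Tool frame: the origin (TCP) lies midway between the tips of the shut fingers; the grasp point (between the pads) lies 19 mm behind it; z points along the fingers, y is the line along which they close (so a half turn about z gives the same grasp; the last joint's range is limited). The gripper opens to 85 mm and grips with 20 to 120 N. Pads are 22 mm wide; open, the fingers measure 114 mm over their backs; the gripper's body (76 mm by 85 mm) begins 54 mm behind the grasp point. The pads swing forward as they close: fully open they stand 13 mm farther back than shut.
Start: joints at [-1.262, 0.22, 1.526, -0, 1.395, -0.126], TCP at [0.263, -0.567, 0.231] pointing down, gripper open.
Joint ranges: [-2.98, 2.98], [-0.91, 2.08], [0.09, 2.57], [-1.24, 4.39], [0.2, 2.65], [-2.68, 2.68]. Speed limits (rad/s): [2.57, 2.57, 3.01, 3.14, 3.14, 3.14].

## Interface

Orientations are given as [roll, pitch, yaw] about the fixed x, y, z axes, in that order (R = Rz(yaw) Ry(pitch) Rx(roll)).
In Python, from plant import manip, kin, eyes, finder, monitor gives the robot as it stands. Calls block until the motion is done:
- manip.movep(position, orientation): joint-space move of the TCP to a pose.
- manip.move_l(position, feed=0.15, rotation=None, max_force=None): straight line of the TCP; rotation=None keeps the orientation; feed is the mean speed in m/s. With max_force (N) it stops when the force on the tool has changed by that much, and returns True; else False.
- manip.set_joints(angles): joint-space move.
- manip.gripper_to(opening, f_grip=None): finger opening in m; f_grip is the grip in N (None keeps the last); returns when the fingers have stopped.
- manip.hold(seconds).
- kin.inverse_kinematics(position, orientation): joint angles nearest the present ones, or None.
- eyes.get_image(name): name is "scene" or "top" or "wrist"; returns (picture, depth): 480x640x3 uint8, red, green, blue; 480x640 float32, m along the optical axis (not along the pixel's ray), 0 where there is no reading.
- eyes.get_calibration(name): a dict with "intrinsics" (3x3 intrinsics, pixels), "world_from_camera" (4x4, takes a point from camera to world coordinates). Camera axes: x right, y down, z forward; pixel columns grow to the right and rows downward; lengths in m; the calibration is good to about 2 mm. A picture is of the moment at which its call begins: read the wrist's pose just before it. get_calibration takes no time and is no camera call; for the wrist camera it gives the pose at the moment of the call.
A pose or a line that the arm cannot do raises manip.Unreachable and nothing moves.
- manip.job_done(): hands the job in; it is judged then, once.
Trained networks look in the newest picture that a camera, given by its name, has taken for a name from the list of things; names that differ only in an ending like _2 or _b are one class to them, and where a whole thing is asked for, a point or a joint stands for the part that bears it (a point fixed in the world has none). Each returns a list of dicts, best first, with "confidence" (0 to 1); they miss things now and then, are a little off and sometimes report something else, mostly with a low value. They report only what shows in the picture. A call takes as long as a camera call.
- finder.silhouettes(target, camera): "region" (480x640 bool, what is visible of it) and "uv" ([column, row] in pixels, amid what is visible of it).
Readings, each from a call of its own:
- monitor.read_time_s(): time.
- monitor.read_q(): joint angles.
- monitor.read_joint_velocities(): joint speeds.
- monitor.read_joint_torque(): joint torques, N m.
- monitor.read_eef_pos(): TCP position.
- monitor.read_tcp_rot(): TCP orientation.
- monitor.read_ft_force(): force on the tool from outside, world axes, zero at the start.
- monitor.read_torque(): the same for the moment, N m.
- monitor.read_opening(): finger opening in m.
- monitor.read_grasp_force(): force on a finger pad.
Only numpy, scipy, OpenCV 4.12 (cv2) and the standard library are available. Lean on these libraries where they do the work, as an engineer would, in place of code of your own. Each camera call takes 0.05 s, during which the arm holds its last target. There are 200 camera calls.

## Task

Slide the square aluminium print-bed plate across the black bench towards the robot, pushing it flat with the fingertips, until its front sticks out 40 mm over the bench's near edge, square to that edge, so that the levelling screws can be fitted from underneath. Do not pick it up or tip it, and leave everything else on the bench where it is; finish with the hand clear of the plate.

Things in the scene. Friction and masses are not known exactly. Their poses are not given: they have to be found in the camera images.
- bench: black lacquered bench, fixed, top level at z = 0, 650 mm deep, 1400 mm wide, 50 mm thick. Origin: middle of the near (robot-side) edge, at the top surface; x points inward over the bench, square to that edge, y runs along it. Between the edge and the robot's stand is only the floor. The bench stands differently each time, turned up to 0.1 rad
- plate: print-bed plate: bare aluminium, 150 x 150 x 8 mm, 0.36 to 0.63 kg, a 5 mm hole 12 mm in from the sides at each corner, flat on the bench 10 to 75 mm behind the near edge and up to 0.35 rad out of square. Origin: centre of its underside; x points from its front edge to its back edge, z up. Dry friction; stops when no longer pushed. At least 45 mm behind its back edge is free for fingers
- plate_front (a point): middle of the plate's front edge (the one nearest the bench's near edge and the robot), at its top face; in the bench's frame its x is minus the overhang
- plate_back (a point): middle of the plate's back edge (the one away from the robot), at its top face, 150 mm behind plate_front
- wheel_left: white knurled plastic levelling wheel, 35 mm in diameter, 12 mm thick with a 16 mm hub up to 20 mm, lying flat; origin at the centre of its underside. Not to be moved. Stands about 155 mm to the left (+y) of the plate's centre
- wheel_right: white knurled plastic levelling wheel, 35 mm in diameter, 12 mm thick with a 16 mm hub up to 20 mm, lying flat; origin at the centre of its underside. Not to be moved. Stands about 155 mm to the right (-y) of the plate's centre
- screw_jar: clear round jar of screws with a black lid, 51 mm in diameter, 51 mm high, origin at the centre of its underside; near the edge to the left. Not to be moved
- driver: screwdriver with a grey handle, 200 mm long, lying along the bench's x to the right of the plate. Not to be moved
- scraper: bed scraper with a wooden handle and a 55 mm wide steel blade, 210 mm long, 16 mm high, lying along the bench's y 180 to 220 mm behind the plate's centre, in front of the black power box. Not to be moved
- caliper: steel digital caliper, 230 mm long, 12 mm high, lying along the bench's y, far left of the plate. Not to be moved
- bottle: white plastic bottle with a blue cap, 60 mm in diameter, 160 mm high, standing behind and to the right of the plate; origin at the centre of its underside. Not to be moved
- spool: filament spool lying flat, 200 mm in diameter, 66 mm high, far right. Not to be moved

How it is judged:
At the end, for the whole second after the job is handed in: The plate lies flat and still on the bench, the middle of its front edge 40 mm (30 to 50 mm) out over the near edge, square to the edge within 0.08 rad, and every other thing on the bench is within 15 mm of where it stood (x of plate_front in the frame of bench between -0.05 and -0.03 m and angle between the x axis of plate and the x axis of bench, either way round below 0.08 rad and angle between plate's own z axis and vertical below 0.03 rad and height (world z) of plate between -0.004 and 0.004 m and linear speed of plate below 0.01 m/s and distance of each of wheel_left, wheel_right, screw_jar, driver, scraper, caliper, bottle, spool from where it was at the start of the episode below 0.015 m); the robot touches nothing.
It fails at once if the plate is lifted off the bench or tipped (height (world z) of plate above 0.008 m or angle between plate's own z axis and vertical above 0.1 rad).
It fails at once if another thing on the bench is shifted more than 15 mm (distance of any of wheel_left, wheel_right, screw_jar, driver, scraper, caliper, bottle, spool from where it was at the start of the episode above 0.015 m).
It also fails if it takes over 38 s, if anything falls off the work surface, if the arm or the gripper's body presses on something with over 40 N, if the wrist force passes 120 N, or if a joint passes its speed limit or range.

## Working session

There is one attempt and no reset: what is moved stays moved. The work goes in short steps, each a Python script; the robot and the scene stay as the last script left them, time stands still between calls to the robot, and variables do not carry over. Pictures are saved under pics/ and viewed, at most 10 in all, crops included, and the job is handed in when it is done.

```bash
ls; mkdir -p pics; cat > h.py <<'E'
import numpy as np, cv2
from plant import manip, kin, eyes, finder, monitor
def pts(cam, depth, mask):
    c=eyes.get_calibration(cam); K=c["intrinsics"]; T=np.array(c["world_from_camera"])
    v,u=np.nonzero(mask&(depth>0)); d=depth[v,u]
    P=np.c_[(u-K[0][2])/K[0][0]*d,(v-K[1][2])/K[1][1]*d,d]
    return P@T[:3,:3].T+T[:3,3]
E
python3 - <<'E'
from h import *
for c in ("top","scene"):
    im,d=eyes.get_image(c); cv2.imwrite(f"pics/{c}0.png",im[:,:,::-1]); np.save(f"{c}d.npy",d)
    k=eyes.get_calibration(c); print(c,np.round(k["intrinsics"],1).tolist(),np.round(k["world_from_camera"],3).tolist(),(d==0).mean())
    for n in ("plate","bench","scraper","wheel_left","bottle"):
        for r in finder.silhouettes(n,c)[:3]:
            m=r["region"]; P=pts(c,d,m)
            print(n,round(r["confidence"],2),np.round(r["uv"]),m.sum(),len(P),np.round(np.median(P,0),3) if len(P) else "")
            if n in("plate","bench") and r is not None: np.save(f"{c}_{n}.npy",m) if r["confidence"]>.5 else 0
print(monitor.read_time_s())
E
```

```text
pics
plant.py
top [[458.9, 0.0, 320.9], [0.0, 458.9, 229.6], [0.0, 0.0, 1.0]] [[0.019, -0.992, 0.124, 0.52], [-1.0, -0.018, 0.011, -0.05], [-0.009, -0.125, -0.992, 0.977], [0.0, 0.0, 0.0, 1.0]] 0.004189453125
plate 0.9 [305. 274.] 5192 5167 [ 0.543 -0.     0.009]
plate 0.37 [175. 224.] 1331 1325 [0.647 0.27  0.008]
bench 0.74 [336. 199.] 122301 121792 [ 0.714 -0.073  0.001]
bench 0.33 [300. 273.] 5056 5031 [0.544 0.    0.009]
scraper 0.63 [295. 177.] 1626 1619 [0.751 0.018 0.007]
wheel_left 0.8 [226. 287.] 204 203 [0.516 0.152 0.013]
wheel_left 0.64 [437. 207.] 1086 1082 [ 0.676 -0.259  0.108]
bottle 0.75 [437. 208.] 1095 1091 [ 0.676 -0.259  0.108]
scene [[601.7, 0.0, 314.9], [0.0, 601.7, 238.7], [0.0, 0.0, 1.0]] [[-0.276, 0.514, -0.812, 1.782], [0.961, 0.157, -0.228, 0.275], [0.01, -0.843, -0.538, 0.812], [0.0, 0.0, 0.0, 1.0]] 0.005748697916666667
plate 0.89 [345. 241.] 2145 2140 [0.558 0.001 0.009]
plate 0.66 [242. 210.] 274 274 [ 0.51  -0.285  0.022]
bench 0.56 [359. 357.] 63224 62989 [0.954 0.117 0.001]
scraper 0.62 [320. 284.] 740 737 [0.753 0.002 0.012]
scraper 0.5 [342. 238.] 2162 2156 [0.555 0.002 0.009]
bottle 0.69 [364. 359.] 62879 62644 [0.956 0.118 0.001]
bottle 0.65 [221. 227.] 1416 1410 [ 0.706 -0.262  0.079]
0.6
```

View pics/top0.png

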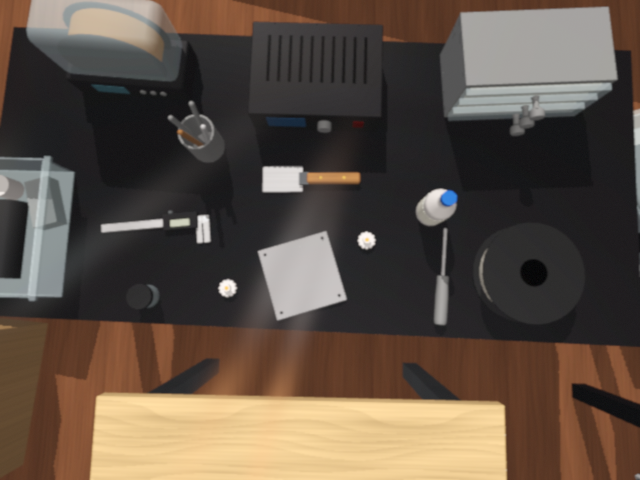

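```bash
cat >> h.py <<'E'
def bench_edge(d):
    """near edge from top depth: on-bench pixels in each column; returns (p, dir, yaw)"""
    P=pts("top",d,np.ones_like(d,bool)); g=P[np.abs(P[:,2])<.006]
    e=[]
    for y in np.arange(-.6,.6,.01):
        s=g[np.abs(g[:,1]-y)<.005]
        if len(s)>30: e.append((y,np.percentile(s[:,0],.5)))
    e=np.array(e); k=np.ones(len(e),bool)
    for _ in range(8):
        a,b=np.polyfit(e[k,0],e[k,1],1); r=e[:,1]-a*e[:,0]-b; k=np.abs(r)<max(.003,1.5*np.std(r[k]))
    print("edge x=%.4f*y+%.4f n=%d/%d std %.4f"%(a,b,k.sum(),len(e),np.std(r[k])))
    return a,b
def plate_rect(d,m):
    P=pts("top",d,m); P=P[np.abs(P[:,2]-.008)<.008]
    (c,s,_)=r=cv2.minAreaRect(P[:,:2].astype(np.float32)*1000)
    print("rect",np.round(r[0],1),np.round(s,1),round(r[2],2))
    return r
E
python3 - <<'E'
from h import *
d=np.load("topd.npy"); a,b=bench_edge(d); m=np.load("top_plate.npy")
plate_rect(d,m)
E
```

```text
edge x=-0.0235*y+0.1381 n=84/120 std 0.0006
rect [5.443e+02 5.000e-01] [153.4 152.8] 17.52
```

The plate is at about (302,275), with its back edge (258,248)–(327,232) tilted so the right end is farther back. The near bench edge runs from (0,320) to (640,343). The scraper is at (310,179) and the wheels are at (228,288) and (367,240). I'll now redo the edge fit without the wooden stand.

```bash
sed -i 's/g=P\[np.abs(P\[:,2\])<.006\]/g=P[(np.abs(P[:,2])<.006)\&(P[:,0]>.34)]/; s/np.arange(-.6,.6,.01)/np.arange(-.5,.5,.01)/' h.py
cat >> h.py <<'E'
def state():
    im,d=eyes.get_image("top"); a,b=bench_edge(d); th=-np.arctan(a)   # bench yaw
    m=finder.silhouettes("plate","top")[0]["region"]
    c,s,ang=plate_rect(d,m); c=np.array(c)/1000
    ph=np.deg2rad(ang); ph=(ph+np.pi/4)%(np.pi/2)-np.pi/4
    R=np.array([[np.cos(th),-np.sin(th)],[np.sin(th),np.cos(th)]])
    O=np.array([b,0.]); cb=R.T@(c-O)   # plate centre in bench frame (y origin arbitrary)
    fx=cb[0]-.075*np.cos(ph-th)
    print("bench yaw %.3f plate yaw %.3f rel %.3f centre(bench) %s front x %.4f"%(th,ph,ph-th,np.round(cb,4),fx))
    return im,th,ph-th,R,O,cb,fx
E
python3 - <<'E'
from h import *
im,th,rel,R,O,cb,fx=state()
print(O, monitor.read_tcp_rot(), monitor.read_eef_pos())
for bx in (.045-.0,.2,.25):
    w=O+R@[bx+0.075,cb[1]]; print(bx,w,[kin.inverse_kinematics([*w,.1],[np.pi,0,th+k]) for k in (0,np.pi)])
E
```

```text
edge x=0.0278*y+0.4318 n=100/100 std 0.0009
rect [5.45e+02 3.00e-01] [152.2 151.8] 17.36
bench yaw -0.028 plate yaw 0.303 rel 0.331 centre(bench) [0.1131 0.0034] front x 0.0422
[0.43180925 0.        ] [3.14156819e+00 3.17474962e-06 4.34797966e-01] [ 0.26325164 -0.56684959  0.23131808]
0.045 [5.51858671e-01 1.12069715e-04] [array([-1.42710680e-01,  1.80437141e-01,  1.83336640e+00, -4.44089210e-16,
        1.12778912e+00,  1.45586187e+00]), array([-0.14271068,  0.18043714,  1.8333664 ,  0.        ,  1.12778912,
       -1.68573079])]
0.2 [ 0.70679888 -0.00419269] [array([-1.17366006e-01,  5.20300293e-01,  1.39507468e+00, -4.44089210e-16,
        1.22621768e+00,  1.48120654e+00]), array([-0.11736601,  0.52030029,  1.39507468,  0.        ,  1.22621768,
       -1.66038611])]
0.25 [ 0.7567796  -0.00558132] [array([-1.11420914e-01,  6.33652429e-01,  1.23120379e+00, -4.44089210e-16,
        1.27673644e+00,  1.48715163e+00]), array([-0.11142091,  0.63365243,  1.23120379,  0.        ,  1.27673644,
       -1.65444102])]
```

```bash
cat > push1.py <<'E'
from h import *
im,th,rel,R,O,cb,fx=state()
y=cb[1]
W=lambda bx,z:[*(O+R@[bx,y]),z]
manip.gripper_to(.085)
manip.movep(W(.235,.25),[np.pi,0,th])
manip.move_l(W(.235,.02),feed=.2)
t=manip.move_l(W(.235,-.025),feed=.03,max_force=4)
z=monitor.read_eef_pos()[2]; print("touch",t,z)
z+=.003; manip.move_l(W(.235,z),feed=.05)
print(monitor.read_opening(), monitor.read_ft_force())
print("stop",manip.move_l(W(.130,z),feed=.04,max_force=30), monitor.read_ft_force(), monitor.read_eef_pos())
manip.move_l(W(.155,z),feed=.08)
manip.move_l(W(.165,.10),feed=.2)
manip.movep(W(.26,.25),[np.pi,0,th])
im,*_=state(); cv2.imwrite("pics/p1.png",im[:,:,::-1])
print(z,monitor.read_time_s())
E
python3 push1.py
```

```text
edge x=0.0278*y+0.4318 n=100/100 std 0.0009
rect [5.452e+02 3.000e-01] [152.1 152.4] 18.15
bench yaw -0.028 plate yaw 0.317 rel 0.345 centre(bench) [0.1134 0.0034] front x 0.0428
touch True -0.01291535268596598
0.0847293325666661 [-0.23222317 -0.73048186  0.54321861]
stop False [2.85815991 0.86120432 0.24471824] [ 5.61975634e-01 -1.29820436e-04 -9.86801289e-03]
edge x=0.0276*y+0.4318 n=67/94 std 0.0009
rect [473.3 -26.5] [ 44.2 150.3] 83.76
bench yaw -0.028 plate yaw -0.109 rel -0.081 centre(bench) [ 0.0423 -0.0253] front x -0.0325
-0.00991535268596598 10.8417
```

View pics/p1.png

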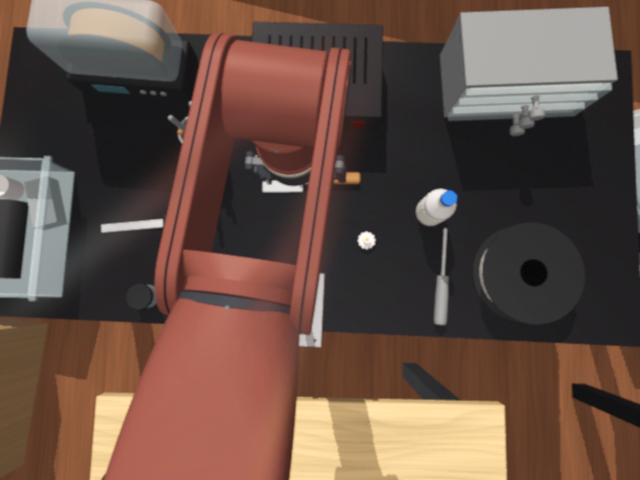

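The arm covers the plate, with only its right strip visible at (315,310). I'll swing the arm aside to look again.

```bash
python3 - <<'E'
from h import *
manip.set_joints([-1.262, 0.22, 1.526, 0, 1.395, 1.3])
im,*_=state(); cv2.imwrite("pics/p2.png",im[:,:,::-1]); print(monitor.read_time_s())
E
```

```text
edge x=0.0279*y+0.4319 n=90/100 std 0.0008
rect [477.   31.5] [154.3 152.2] 88.41
bench yaw -0.028 plate yaw -0.028 rel 0.000 centre(bench) [0.0442 0.0327] front x -0.0308
13.45
```

View pics/p2.png

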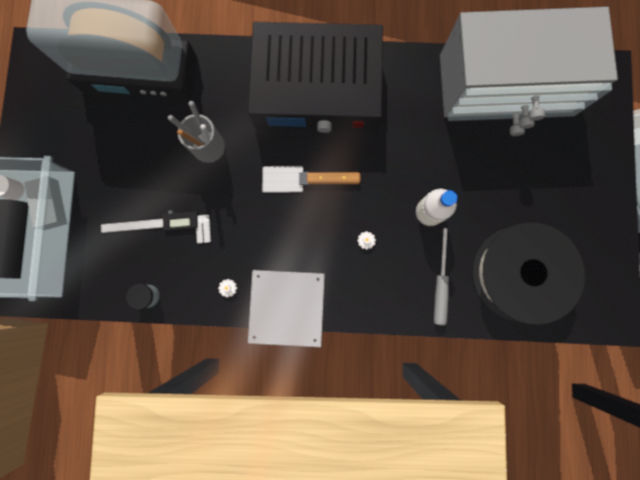

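The plate is square at (287,308), its front about 31 mm out, and everything else is undisturbed. It needs 9 mm more, so I'll push again centred on the plate.

```bash
python3 - <<'E'
from h import *
im,th,rel,R,O,cb,fx=state()
y=cb[1]; z=-.0099; W=lambda bx,z:[*(O+R@[bx,y]),z]
manip.movep(W(.16,.25),[np.pi,0,th])
manip.move_l(W(.16,z),feed=.12)
print(manip.move_l(W(.1215,z),feed=.03,max_force=30))
manip.move_l(W(.155,z),feed=.08)
manip.move_l(W(.165,.25),feed=.2)
manip.set_joints([-1.262, 0.22, 1.526, 0, 1.395, 1.3])
im,*_=state(); cv2.imwrite("pics/p3.png",im[:,:,::-1]); print(monitor.read_time_s())
E
```

```text
edge x=0.0280*y+0.4320 n=86/100 std 0.0008
rect [475.7  29.9] [152.  150.3] 88.42
bench yaw -0.028 plate yaw -0.028 rel 0.000 centre(bench) [0.0429 0.0311] front x -0.0321
False
edge x=0.0279*y+0.4320 n=87/100 std 0.0008
rect [467.5  31. ] [150.2 150.1] 88.3
bench yaw -0.028 plate yaw -0.030 rel -0.002 centre(bench) [0.0346 0.032 ] front x -0.0404
24.2583
```

View pics/p3.png

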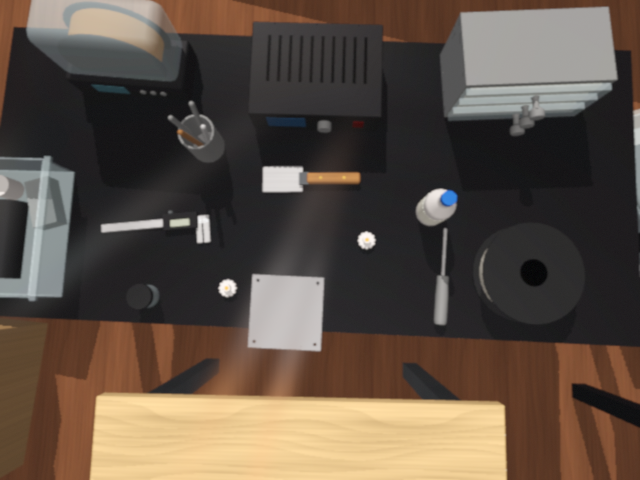

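The plate at (286,312) is square to the edge with about 40 mm of overhang. The wheels at (228,288) and (367,240) and the scraper have not moved, and the hand is clear.

```bash
python3 -c "
from h import *
print(manip.job_done())"
```

```text
the job is handed in; nothing more can be done
None
```

I slid the plate until its front stuck out about 40 mm over the near edge, square to within about 0.002 rad by the last camera measurement, with nothing else seen to move and the hand clear; I handed the job in about 24 s into the 38 s limit, and no verdict came back.

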